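# Click the screw turntable round to its square pocket

### The job

On the tray, use a fingertip on the edge tabs to flick the little screw turntable counter-clockwise (seen from above), click by click, until its square pocket has clicked to rest in line with the pointer on its foot, without running past it. Lift nothing, and leave the phone, the pot, the spudger and the tweezers where they are.

Things in the scene. Friction and masses are not known exactly. Their poses are not given: they have to be found in the camera images.
- turntable: Grey foot of the small plastic turntable: a disc 92 mm across, 17 mm high, held fast to the tray by its suction pad. Origin: centre of its underside, on the wheel's axis; z up; x points outward to the pointer. All heights below are above this underside.
- wheel_center (a point): Centre of the white wheel's top face, on the axis, 30 mm up. The wheel is a disc 96 mm across, from 18 to 30 mm up; its 20 mm wide hub rises to 42 mm. This point's x turns with the wheel and points to the square pocket.
- tab (a point): Top outer end of one of the wheel's eight finger tabs, the one 22.5 degrees counter-clockwise from the square pocket; tabs stand every 45 degrees, midway between pockets. Each is an upright radial plate 7 mm thick, 42 to 76 mm from the axis, 18 to 36 mm up. At 70 mm from the axis about 47 mm is free between neighbouring tabs.
- wheel (a joint): Angle of the wheel on its foot (rad), growing counter-clockwise from above; 0 when the square pocket is at the pointer. A spring click holds it at each multiple of 0.785 (45 degrees); some 2 to 4 N at a tab moves it, and past halfway it snaps on to the next click. Starts one, two or three clicks short (-0.785, -1.571, -2.356; rarely hung halfway between two). It has no end stops.
- square_pocket (a point): Top centre of the square pocket, a 24 mm square upright box with 12 mm walls on top of the wheel, 36 mm from the axis, 42 mm above the foot's underside. The other seven pockets, at 45 degree steps on the same circle, are low round rings 20 mm across.
- pointer (a point): Centre of the top of the pointer's diamond end, 86 mm from the axis: a flat grey tongue 14 mm wide and 8 mm high that sticks out from under the wheel along the foot's x; the diamond is 24 mm across its corners. It lies lower than the tabs.
- tray: Round steel tea tray, fixed, 416 mm across, flat floor 3 mm above the work surface, rim 12 mm above the work surface. Origin: centre of its underside. Everything else stands on its floor.
- phone: Cracked white phone lying flat, 148 x 72 x 8 mm (x, y, z). Origin: centre of its underside. Not to be moved.
- pot: Closed screw-top plastic pot, 42 mm across, 35 mm high. Origin: centre of its underside. Not to be moved.
- spudger: Blue plastic spudger lying flat, 143 mm long (along its x), 12 mm wide, 6 mm high. Origin: about its middle, on the underside. Not to be moved.
- tweezers: Curved stainless tweezers lying flat, 130 mm long (along its x), up to 25 mm wide, 5 mm high. Origin: about the middle, on the underside. Not to be moved.
There are look-alikes about, which are no part of the job. What is shaped like the turntable but blue, brown or red is not meant.

How it is judged (in metres and radians):
At the end, for the whole second after the job is handed in: The wheel rests in the click where the square pocket is in line with the pointer (within 0.12 rad), reached without going round the other way or past it (value of joint wheel between -0.12 and 0.12 rad and velocity of joint wheel between -0.1 and 0.1 rad/s); the robot touches nothing.
It fails at once if the wheel runs past the pointer by half a click or more (value of joint wheel above 0.39 rad).
It fails at once if the wheel is turned clockwise, back beyond the farthest start (value of joint wheel below -2.8 rad).
It fails at once if a bystander is moved or lifted (distance of any of phone, pot, spudger, tweezers from where it was at the start of the episode above 0.02 m or height (world z) of any of phone, pot, spudger, tweezers above 0.013 m).
It also fails if it takes over 54 s, if anything falls off the work surface, if the arm or the gripper's body presses on something with over 40 N, if the wrist force passes 120 N, or if a joint passes its speed limit or range.

### The arm

A 6-joint arm with a two-finger parallel gripper is mounted at the origin on the work surface. World frame = base frame: x ahead of the robot, y to its left, z up, the work surface at z = 0. Lengths are in m, angles in degrees, forces in N, time in s.
With the tool pointing down it reaches from about 0.4 to 0.925 m from the base axis. Payload 12.5 kg.
Tool frame: the origin (TCP) lies at the very end of the fingers, on their centre line; the grasp point (between the pads) lies behind it (ctrl.pinch_z is the z of the grasp point in the tool frame, in m); z points along the fingers, x is the direction in which the jaws open and shut, and the axes are right-handed (so a half turn about z gives the same grasp; the last joint's range is limited). The gripper opens to 95 mm and grips with 3 to 60 N. Pads are 20 mm wide; open, the fingers measure 119 mm over their backs; the gripper's body (75 mm by 180 mm) begins 59 mm behind the grasp point.
Start: joints at [64.996, 28.126, 89.318, -0, 62.55, -6.05], TCP at [0.203, 0.591, 0.215] pointing down, gripper open.
Joint ranges: [-177.58, 177.58], [-47.91, 125.51], [2.72, 160], [-65.01, 245.01], [3.68, 167.84], [-153.87, 153.87]. Speed limits (degrees/s): [127.2, 127.2, 159.86, 180, 180, 180].

### API

Orientations are given as [roll, pitch, yaw] about the fixed x, y, z axes, in that order (R = Rz(yaw) Ry(pitch) Rx(roll)).
In Python, from cell import ctrl gives the robot as it stands. Calls block until the motion is done:
- ctrl.movep(position, orientation): joint-space move of the TCP to a pose.
- ctrl.line_to(position, v=0.15, attitude=None, contact_N=None): straight line of the TCP; attitude=None keeps the orientation; v is the mean speed in m/s. With contact_N (N) it stops when the force on the tool has changed by that much, and returns True; else False.
- ctrl.movej(angles): joint-space move.
- ctrl.command_gripper(opening, squeeze=None): finger opening in m; squeeze is the grip in N (None keeps the last); returns when the fingers have stopped.
- ctrl.sleep(seconds).
- ctrl.solve_ik(position, orientation): joint angles nearest the present ones, or None.
- ctrl.snapshot(name): name is "side" or "top" or "wrist"; returns (picture, depth): 384x512x3 uint8, red, green, blue; 384x512 float32, m along the optical axis (not along the pixel's ray), 0 where there is no reading.
- ctrl.camera_params(name): a dict with "fx", "fy", "cx", "cy" (pixels), "k1" (the pictures are not rectified: a ray, as slopes to the right and down, at radius r is drawn at 1 + k1 r^2 times it, then the intrinsics apply), "eye" and "rotation" of the camera in the world; the wrist camera has in their place "tool_from_camera" (4x4, takes a point from camera to tool coordinates, whose origin is the TCP and whose axes are the tool frame's). Camera axes: x right, y up, looking along -z (the intrinsics and any distortion apply to the point x, -y, -z); pixel columns grow to the right and rows downward; lengths in m; the calibration is good to about 2 mm. A picture is of the moment at which its call begins: read the wrist's pose just before it. camera_params takes no time and is no camera call.
A pose or a line that the arm cannot do raises ctrl.MotionError and nothing moves.
- ctrl.hand_in(): hands the job in, once; it reports no verdict.
Readings, each from a call of its own:
- ctrl.read_time_s(): time.
- ctrl.read_joint_pos(): joint angles.
- ctrl.read_dq(): joint speeds.
- ctrl.read_tau(): joint torques, N m.
- ctrl.read_tool_pos(): TCP position.
- ctrl.read_tcp_rot(): TCP orientation.
- ctrl.read_force(): force on the tool from outside, world axes, zero at the start.
- ctrl.read_moment(): the same for the moment, N m.
- ctrl.read_opening(): finger opening in m.
Only numpy, scipy, OpenCV 4.12 (cv2) and the standard library are available. Lean on these libraries where they do the work, as an engineer would, in place of code of your own. Each camera call takes 0.05 s, during which the arm holds its last target. There are 200 camera calls.

## Working session

There is one attempt and no reset: what is moved stays moved. The work goes in short steps, each a Python script; the robot and the scene stay as the last script left them, time stands still between calls to the robot, and variables do not carry over. Pictures are saved under pics/ and viewed, about 8 in all and at most 12, crops included, and the job is handed in when it is done.

```bash
mkdir -p pics; ls; cat > h.py <<'E'
import numpy as np, cv2
from cell import ctrl
def snap(n,f):
    p,d=ctrl.snapshot(n); cv2.imwrite('pics/'+f+'.png',cv2.cvtColor(p,cv2.COLOR_RGB2BGR)); np.savez('pics/'+f+'.npz',p=p,d=d); return p,d
def ray(c,u,v):
    x=(u-c['cx'])/c['fx']; y=(v-c['cy'])/c['fy']; s=np.hypot(x,y); r=s.copy() if hasattr(s,'copy') else s
    for _ in range(20): r=s/(1+c['k1']*r*r)
    k=1/(1+c['k1']*r*r); return np.stack([x*k,-y*k,-np.ones_like(x*k)],-1)
def cloud(c,d):
    v,u=np.mgrid[:d.shape[0],:d.shape[1]].astype(float)
    return (ray(c,u,v)*d[...,None])@np.array(c['rotation']).T+np.array(c['eye'])
def proj(c,P):
    q=(np.atleast_2d(P)-np.array(c['eye']))@np.array(c['rotation'])
    x=q[:,0]/-q[:,2]; y=-q[:,1]/-q[:,2]; k=1+c['k1']*(x*x+y*y)
    return np.stack([c['fx']*x*k+c['cx'],c['fy']*y*k+c['cy']],-1)
E
python3 - <<'E'
from h import *
print(ctrl.camera_params('top'),ctrl.camera_params('side'))
snap('top','top1');snap('side','side1')
print(ctrl.read_tool_pos(),ctrl.read_tcp_rot(),ctrl.read_time_s())
E
```

```text
pics
{'fx': 471.00190651080504, 'fy': 471.00190651080504, 'cx': 259.5569490250965, 'cy': 193.9699086915487, 'k1': -0.05156222332104789, 'eye': array([0.27610035, 0.0423495 , 1.26340061]), 'rotation': array([  9.09138753,  -0.59059142, -90.89293894])} {'fx': 368.3517595664441, 'fy': 368.3517595664441, 'cx': 248.51327271405643, 'cy': 190.4777185567026, 'k1': -0.04869250372162952, 'eye': array([ 0.07953387, -0.6153214 ,  0.9585013 ]), 'rotation': array([ 38.45039955,   0.92003201, -31.60830425])}
[0.20287902 0.59090855 0.21408656] [-1.79994981e+02  5.97659924e-02  7.10486959e+01] 0.1
```

View pics/top1.png

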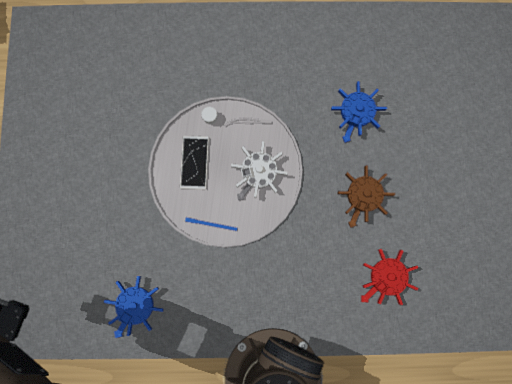

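The top view shows the white turntable on the tray at about (262,168), with its pointer at the lower left near (242,195). I'll rectify that region in the wheel-top plane.

```bash
python3 - <<'E'
s=open('h.py').read()
s=s.replace("def ray(","from scipy.spatial.transform import Rotation as R\ndef cp(n):\n    c=dict(ctrl.camera_params(n))\n    if 'rotation' in c: c['rotation']=R.from_euler('xyz',c['rotation'],degrees=True).as_matrix()\n    return c\ndef ray(")
s+='''
def ortho(c,p,x0,y0,z,half,n=600):
    # world-aligned top-down view of plane z: right = -y, up = +x
    a=np.linspace(-half,half,n); Y,X=np.meshgrid(y0-a,x0-a); m=proj(c,np.stack([X,Y,0*X+z],-1).reshape(-1,3)).reshape(n,n,2).astype(np.float32)
    return cv2.remap(p,m[...,0],m[...,1],cv2.INTER_CUBIC)
'''
open('h.py','w').write(s)
E
python3 - <<'E'
from h import *
c=cp('top'); z=np.load('pics/top1.npz'); W=cloud(c,z['d'])
w=W[168,262]; print('hub',w, 'tray',W[200,200], 'surf',W[50,100])
s=cp('side'); zs=np.load('pics/side1.npz'); S=cloud(s,zs['d'])
def fit(W,n):
    m=(W[...,2]>0.027)&(W[...,2]<0.075)&(np.hypot(W[...,0]-w[0],W[...,1]-w[1])<0.09)
    P=W[m]; t=P[(P[:,2]>0.04)]; print(n,len(P),P[:,2].max(),'hi centre',t.mean(0), 'bbox mid',(P.min(0)+P.max(0))/2)
    h=P[P[:,2]>0.042]; print(np.round(h[:40],3).tolist())
fit(W,'top');fit(S,'side')
a=ortho(c,z['p'],w[0],w[1],0.035,0.12,400); b=ortho(s,zs['p'],w[0],w[1],0.035,0.12,400)
cv2.imwrite('pics/o1.png',np.hstack([a,b])[...,::-1])
E
```

```text
hub [0.5400745  0.01922999 0.04600758] tray [0.46341572 0.18755008 0.00228935] surf [ 0.90466327  0.47931863 -0.00104068]
top 1246 0.048363158218353686 hi centre [0.5386583  0.03036855 0.04251427] bbox mid [0.54050878 0.02735919 0.03768924]
[[0.585, 0.064, 0.044], [0.568, -0.011, 0.042], [0.552, 0.101, 0.044], [0.549, 0.03, 0.045], [0.549, 0.027, 0.042], [0.549, 0.024, 0.044], [0.548, 0.022, 0.046], [0.547, 0.056, 0.043], [0.546, 0.054, 0.045], [0.546, 0.032, 0.043], [0.546, 0.03, 0.046], [0.546, 0.027, 0.042], [0.546, 0.024, 0.043], [0.546, 0.022, 0.044], [0.544, 0.069, 0.045], [0.544, 0.067, 0.044], [0.543, 0.064, 0.046], [0.544, 0.061, 0.044], [0.544, 0.054, 0.044], [0.543, 0.035, 0.048], [0.542, 0.032, 0.048], [0.543, 0.03, 0.046], [0.543, 0.024, 0.043], [0.543, 0.022, 0.045], [0.543, 0.019, 0.044], [0.541, 0.075, 0.043], [0.541, 0.054, 0.042], [0.541, 0.035, 0.043], [0.541, 0.03, 0.044], [0.54, 0.027, 0.045], [0.541, 0.022, 0.044], [0.54, 0.019, 0.046], [0.538, 0.035, 0.043], [0.538, 0.032, 0.044], [0.538, 0.03, 0.046], [0.538, 0.024, 0.042], [0.538, 0.022, 0.045], [0.538, 0.019
[... 389 characters left out ...]
0.069, 0.045], [0.519, 0.067, 0.046], [0.542, 0.054, 0.044], [0.546, 0.053, 0.043], [0.501, 0.076, 0.043], [0.518, 0.066, 0.042], [0.519, 0.061, 0.045], [0.536, 0.051, 0.046], [0.54, 0.051, 0.042], [0.521, 0.057, 0.044], [0.535, 0.049, 0.042], [0.585, 0.017, 0.043], [0.52, 0.049, 0.047], [0.526, 0.048, 0.044], [0.519, 0.049, 0.042], [0.522, 0.047, 0.042], [0.537, 0.033, 0.047], [0.541, 0.035, 0.043], [0.546, 0.029, 0.045], [0.532, 0.033, 0.045], [0.534, 0.03, 0.046], [0.538, 0.03, 0.044], [0.539, 0.025, 0.048], [0.544, 0.027, 0.044], [0.546, 0.024, 0.045], [0.529, 0.029, 0.046], [0.533, 0.028, 0.045], [0.536, 0.027, 0.043], [0.538, 0.024, 0.045], [0.542, 0.023, 0.044], [0.545, 0.022, 0.043]]
```

View pics/o1.png

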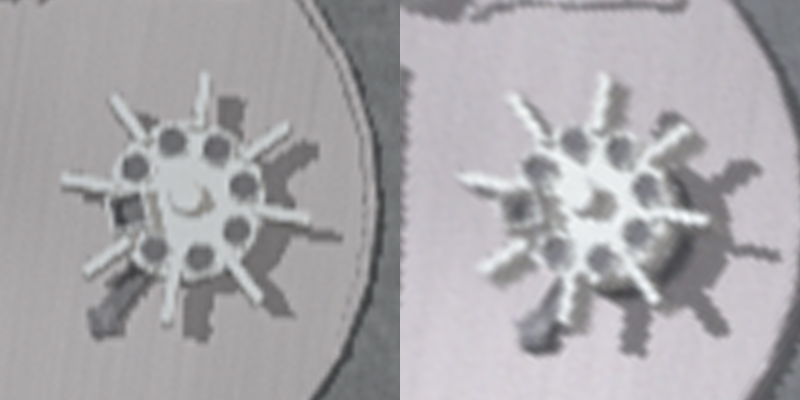

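The left ortho panel (0.6 mm/px) puts the centre near (186,199), i.e. (0.540, 0.027). The tab ends fit that centre. The square pocket is at (128,211), r=36 mm and bearing about 104°. The pointer's diamond is at (107,322), parallax-corrected to r=85 mm and bearing about 146–148°. So the wheel is one click short.

Plan: with the fingers closed, go down into the middle of a free gap (bearing about 284°), sweep a 45° arc at r≈66 mm to the middle of the next gap, then lift. First I'll take a wrist close-up from above.

```bash
python3 - <<'E'
from h import *
ctrl.command_gripper(0.0)
C=np.array([.5404,.0273])
ctrl.movep([C[0]-.10,C[1]-.02,.26],[180,0,-55])
T=np.eye(4); T[:3,3]=ctrl.read_tool_pos(); T[:3,:3]=R.from_euler('xyz',ctrl.read_tcp_rot(),degrees=True).as_matrix()
c=cp('wrist'); M=T@np.array(c['tool_from_camera']); c['eye']=M[:3,3]; c['rotation']=M[:3,:3]
p,d=snap('wrist','w1'); print(c['eye'],proj(c,[[*C,.045]]),ctrl.read_time_s(),ctrl.read_opening())
np.savez('pics/w1c.npz',eye=c['eye'],rot=c['rotation'])
cv2.imwrite('pics/o2.png',np.hstack([ortho(c,p,*C,.037,.11,400),ortho(c,p,*C,.011,.11,400)])[...,::-1])
E
```

```text
[0.49692524 0.04537549 0.42898608] [[287.96969229  87.72490637]] 3.925 0.0005423126782143888
```

View pics/o2.png

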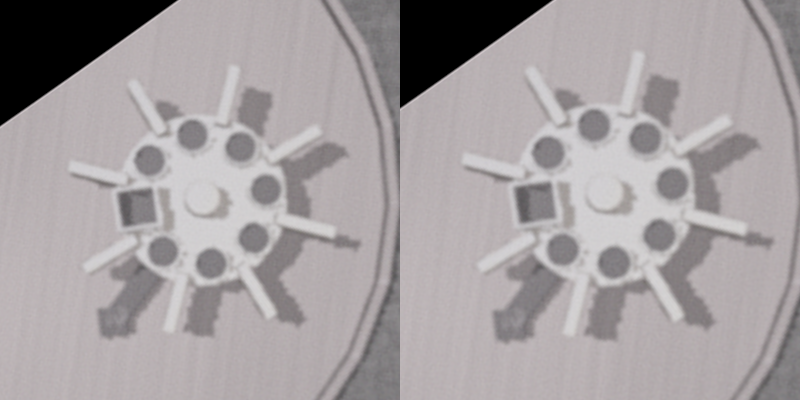

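The wrist ortho (0.55 mm/px) shows the centre at about (202,200). Tab ends are at (70,168), (235,67) and (131,85), which puts the tab bearings at 76.4°+45k. The pocket is at (137,208), about 98.9°, and the pointer is at (115,324) in the right panel, about 145°. So the wheel is 46° short, which is one click. It reads about 5° different from the first picture; I take it to have settled. Now the sweep from 279.5° to 324.5°.

```bash
python3 - <<'E'
from h import *
C=np.array([.5404,.0264]); r=.066; z=.025
P=lambda a,z:[C[0]+r*np.cos(np.radians(a)),C[1]+r*np.sin(np.radians(a)),z]
a0=279.5
ctrl.movep(P(a0,.10),[180,0,a0-360+22.5])
ctrl.line_to(P(a0,.06),v=.12,attitude=[180,0,a0-360])
f0=np.array(ctrl.read_force())
hit=ctrl.line_to(P(a0,z),v=.06,contact_N=4)
print('down hit',hit,ctrl.read_tool_pos(),np.round(ctrl.read_force()-f0,2))
if not hit:
    for a in np.arange(5,46,5.):
        ctrl.line_to(P(a0+a,z),v=.05,attitude=[180,0,a0+a-360])
        print(a,np.round(ctrl.read_force()-f0,2))
    ctrl.sleep(.3); print('end',np.round(ctrl.read_force()-f0,2))
ctrl.line_to(P(a0+45 if not hit else a0,.10),v=.08)
ctrl.movep([C[0]-.10,C[1]-.02,.26],[180,0,-55]); ctrl.sleep(.3)
T=np.eye(4); T[:3,3]=ctrl.read_tool_pos(); T[:3,:3]=R.from_euler('xyz',ctrl.read_tcp_rot(),degrees=True).as_matrix()
c=cp('wrist'); M=T@np.array(c['tool_from_camera']); c['eye']=M[:3,3]; c['rotation']=M[:3,:3]
p,d=snap('wrist','w2'); q,d=snap('top','top2')
cv2.imwrite('pics/o3.png',np.hstack([ortho(c,p,*C,.037,.11,400),ortho(cp('top'),q,*C,.037,.11,400)])[...,::-1]); print(ctrl.read_time_s())
E
```

```text
down hit False [ 0.55132736 -0.03870356  0.02490772] [ 0.21 -1.17 -1.42]
5.0 [ 0.47 -0.9  -0.6 ]
10.0 [-1.03 -2.13 -0.48]
15.0 [ 0.9   0.26 -1.37]
20.0 [-0.1  -0.76 -0.84]
25.0 [-0.23 -0.12 -0.85]
30.0 [ 0.41 -1.89 -1.74]
35.0 [-0.02 -1.55 -1.11]
40.0 [ 0.3  -1.49 -0.79]
45.0 [ 0.25 -1.18 -0.08]
end [ 0.76 -1.22 -0.64]
11.0917
```

View pics/o3.png

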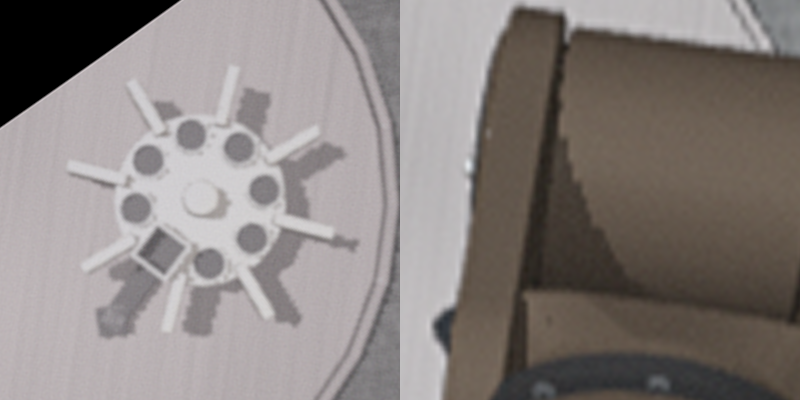

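The wrist view (left panel) shows the square pocket at (162,250), on the line from the hub (202,200) to the pointer's diamond (113,318). The tabs are at the same bearings as in the earlier click, so the wheel is seated. The right panel only shows the arm blocking the top camera. The gripper is clear of everything, so I'm handing in.

```bash
python3 -c "
from cell import ctrl
ctrl.hand_in(); print(ctrl.read_time_s())"
```

```text
the job is handed in; nothing more can be done
the job is handed in; nothing more can be done
```

I turned the wheel one click counter-clockwise, so the square pocket now rests in line with the pointer, and handed the job in. I did it by lowering the closed fingertips between two tabs and sweeping 45° around the axis. I then lifted clear and backed off to z = 0.26 m. The clock read 11.1 s at the last picture, before the hand-in.

**Last checks:**
- **Pocket position:** the final wrist picture puts the pocket at a bearing of about 141–144° and the pointer at about 145°. The tabs sit at the same bearings as in the click before the push, so the wheel is seated.
- **Forces:** they changed by only about 1–2 N during the sweep, close to the noise. The evidence that the wheel moved is the picture.

**What disagreed or went unchecked:**
- **First picture:** the first top picture had the wheel about 41° short of the pointer, and the wrist view had about 46°. I took the closer view as right and assumed the wheel had settled. Both mean one click.
- **Top view at the end:** the arm blocked the top camera, so that view confirmed nothing.
- **Bystanders:** I did not measure the phone, pot, spudger or tweezers again. The fingers were lowered only on the side of the turntable away from them.

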